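# Stack the culture plates for incubation and close the jar

### The job

Get the four inoculated culture plates ready for incubation. The brown and the red plate need the gas jar: stack them in the middle of the round steel jar base, brown below and red on top, and cover that stack with the clear dome, centred on the black gasket; the pink and the blue-green plate are incubated in air: stack them in the middle of the blue tray, pink below and blue-green on top. Keep the plates lid down as they lie, stacked edge over edge, set everything down gently without dropping or tipping it, and leave the yellow plate, the amber bottle and the flask where they are.

Things in the scene. Friction and masses are not known exactly. Their poses are not given: they have to be found in the camera images.
- chocolate_plate: Loose round culture plate lying lid down, 25 g: clear lid 60 mm across and 10 mm high at the bottom, on it the narrower base, 54 mm across, filled with agar, flat top 16 mm above the underside. Same size for all plates; this one's agar is dark brown (chocolate agar). Origin: centre of the underside, z up. A small white sticker on top marks nothing.
- blood_plate: Loose round culture plate lying lid down, 25 g: clear lid 60 mm across and 10 mm high at the bottom, on it the narrower base, 54 mm across, filled with agar, flat top 16 mm above the underside. Same size for all plates; this one's agar is deep red (blood agar). Origin: centre of the underside, z up. A small white sticker on top marks nothing.
- mac_plate: Loose round culture plate lying lid down, 25 g: clear lid 60 mm across and 10 mm high at the bottom, on it the narrower base, 54 mm across, filled with agar, flat top 16 mm above the underside. Same size for all plates; this one's agar is pink (MacConkey agar). Origin: centre of the underside, z up. A small white sticker on top marks nothing.
- cled_plate: Loose round culture plate lying lid down, 25 g: clear lid 60 mm across and 10 mm high at the bottom, on it the narrower base, 54 mm across, filled with agar, flat top 16 mm above the underside. Same size for all plates; this one's agar is blue-green (CLED agar). Origin: centre of the underside, z up. A small white sticker on top marks nothing.
- yellow_plate: Loose round culture plate lying lid down, 25 g: clear lid 60 mm across and 10 mm high at the bottom, on it the narrower base, 54 mm across, filled with agar, flat top 16 mm above the underside. Same size for all plates; this one's agar is pale yellow (Sabouraud agar), not part of this job: it stays where it is. Origin: centre of the underside, z up. A small white sticker on top marks nothing.
- dome: Loose clear plastic dome of the jar, 0.18 kg, foot down, open below: flange 108 mm across, 5 mm high; wall 100 mm across outside, 90 mm free inside; roof 56 mm above the foot outside, 51 mm inside. On the roof a round black knob: neck 18 mm across from 56 to 64 mm above the foot, head 26 mm across from 68 to 90 mm (its top). Origin: centre of the foot's underside, z up.
- jar_base: Fixed round steel base of the jar: disc 132 mm across, 10 mm high, flat top with a flush, concentric flat black gasket ring (90 to 110 mm across); round its edge three dark lugs (8 mm high, out to 72 mm) and a brass gas valve (11 mm high, out to 90 mm). Origin: centre of the underside, so the top is at z +10 mm; x points to the valve.
- tray: Fixed square blue plastic tray, 130 x 130 mm outside, floor 4 mm above the bench, rim 4 mm thick and 10 mm high, small finger lips on the two x sides (reaching 74 mm from the centre). Origin: centre of the underside, so the floor is at z +4 mm; x and y along the sides.
- amber_bottle: Bystander: loose small amber bottle with black cap and paper label, 44 mm across, 95 mm high. Origin: centre of the underside. Stays where it is.
- flask: Bystander: loose small clear conical flask with a blue stopper, 50 mm across, 88 mm high. Origin: centre of the underside. Stays where it is.

How it is judged:
At the end, for the whole second after the job is handed in: Brown plate on the jar base (12 mm of centre), red on brown (10 mm), dome over both on the base (10 mm); pink plate on the tray floor (15 mm of centre), blue-green on pink (10 mm); heights within 4 mm, tilt under 0.1 rad, all released and at rest (horizontal distance between chocolate_plate and jar_base below 0.012 m and z of chocolate_plate in the frame of jar_base between 0.006 and 0.014 m and angle between each of chocolate_plate, blood_plate, dome, mac_plate, cled_plate's own z axis and vertical below 0.1 rad and linear speed of each of chocolate_plate, blood_plate, dome, mac_plate, cled_plate below 0.02 m/s and angular speed of each of chocolate_plate, blood_plate, dome, mac_plate, cled_plate below 0.3 rad/s and horizontal distance between blood_plate and chocolate_plate below 0.01 m and z of blood_plate in the frame of chocolate_plate between 0.012 and 0.02 m and horizontal distance between dome and jar_base below 0.01 m and z of dome in the frame of jar_base between 0.006 and 0.014 m and horizontal distance between mac_plate and tray below 0.015 m and z of mac_plate in the frame of tray between 0 and 0.008 m and horizontal distance between cled_plate and mac_plate below 0.01 m and z of cled_plate in the frame of mac_plate between 0.012 and 0.02 m); the robot touches nothing.
It fails at once if a plate or the dome is tipped by more than 0.6 rad (angle between any of chocolate_plate, blood_plate, mac_plate, cled_plate, dome's own z axis and vertical above 0.6 rad).
It fails at once if a plate or the dome is dropped or thrown (moves faster than 0.7 m/s with no finger on it, a free fall of about 25 mm) ((linear speed of chocolate_plate above 0.7 m/s and contact force between the fingers and chocolate_plate below 0.02 N) or (linear speed of blood_plate above 0.7 m/s and contact force between the fingers and blood_plate below 0.02 N) or (linear speed of mac_plate above 0.7 m/s and contact force between the fingers and mac_plate below 0.02 N) or (linear speed of cled_plate above 0.7 m/s and contact force between the fingers and cled_plate below 0.02 N) or (linear speed of dome above 0.7 m/s and contact force between the fingers and dome below 0.02 N)).
It fails at once if the yellow plate, the amber bottle or the flask is moved by more than 15 mm or tipped by more than 0.4 rad (distance of any of yellow_plate, amber_bottle, flask from where it was at the start of the episode above 0.015 m or angle between any of yellow_plate, amber_bottle, flask's own z axis and vertical above 0.4 rad).
It also fails if it takes over 122 s, if anything falls off the work surface, if the arm or the gripper's body presses on something with over 40 N, if the wrist force passes 120 N, or if a joint passes its speed limit or range.

### The arm

A 7-joint arm with a two-finger parallel gripper is mounted at the origin on the work surface. World frame = base frame: x ahead of the robot, y to its left, z up, the work surface at z = 0. Lengths are in m, angles in rad, forces in N, time in s.
With the tool pointing down it reaches from about 0.4 to 0.925 m from the base axis. Payload 4.1 kg.
Tool frame: the origin (TCP) lies at the very end of the fingers, on their centre line; the grasp point (between the pads) lies 19 mm behind it (ctrl.grasp_offset is the z of the grasp point in the tool frame, in m); z points along the fingers, y is the line along which they close (so a half turn about z gives the same grasp; the last joint's range is limited). The gripper opens to 85 mm and grips with 20 to 120 N. Pads are 22 mm wide; open, the fingers measure 114 mm over their backs; the gripper's body (76 mm by 85 mm) begins 54 mm behind the grasp point. The pads swing forward as they close: fully open they stand 13 mm farther back than shut.
Start: joints at [-1.399, 0.398, 0.045, 1.537, -0.019, 1.207, -0.051], TCP at [0.174, 0.626, 0.231] pointing down, gripper open.
Joint ranges: [-2.82, 2.82], [-0.49, 2.23], [-1.37, 1.46], [0, 2.46], [-1.36, 4.5], [0.23, 2], [-2.94, 2.94]. Speed limits (rad/s): [2.57, 2.57, 3.14, 3.14, 3.14, 3.14, 3.14].

### API

Orientations are given as [roll, pitch, yaw] about the fixed x, y, z axes, in that order (R = Rz(yaw) Ry(pitch) Rx(roll)).
In Python, from station import get_state, eyes, ctrl gives the robot as it stands.
- The arm moves only by the shell command python3 -m pendant 'ROWS' [FORCE]. ROWS is JSON, a list of rows, each an object with "linear": the shift along the tool's x, y, z in mm, a list of three; "angular": the turn, a rotation vector about the tool's x, y, z in degrees, a list of three; "claw": the finger opening in mm, from 0 to 85.4. In form: [{"linear": [dx, dy, dz], "angular": [rx, ry, rz], "claw": claw}, ...]. A call has 1 to 20 rows; each row is the pose to reach, as a shift and turn from the pose commanded when the call began, along the tool's axes at that moment; what a row does not reach only later rows make up. A row lasts 1/12 s, in which the tool goes at most 41.7 mm and 7.16 degrees, less where a joint would pass 70% of its speed; a pose out of reach is approached as far as the arm can. A call with a gripper value outside its range is refused whole. The fingers move at their own pace and stop on an object; FORCE is the grip in N (left out, the last holds). Time passes only in rows, so rows that repeat a pose let the fingers close. It gives the time, the measured TCP pose, the force, the opening and the grip force at its end, in the units of the state.
- get_state(): the state, without advancing time (a new reading comes with each control period).
- eyes.capture(name): name is "scene" or "top" or "wrist"; returns the picture (400x640x3 uint8, red, green, blue); there is no depth.
- eyes.camera_model(name): a dict with "K" (3x3 intrinsics, pixels), "eye" and "orientation" of the camera in the world. Camera axes: x right, y up, looking along -z (the intrinsics and any distortion apply to the point x, -y, -z); pixel columns grow to the right and rows downward; lengths in m; the calibration is good to about 2 mm. The wrist camera is an equidistant fisheye: a pixel r from the principal point sees the ray r / f radians off the axis. A picture is of the moment at which its call begins: read the wrist's pose just before it. camera_model takes no time and is no camera call; for the wrist camera it gives the pose at the moment of the call.
- ctrl.close_job(): hands the job in; it is judged then, once.
The state is a dict: "time_s": time; "joint_positions": joint angles; "joint_vel": joint speeds; "joint_torque": joint torques, N m; "position": TCP position; "tool_rot": TCP orientation; "force": force on the tool from outside, world axes, zero at the start; "moment": the same for the moment, N m; "finger_gap": finger opening in m; "grip_force": force on a finger pad.
Only numpy, scipy, OpenCV 4.12 (cv2) and the standard library are available. Lean on these libraries where they do the work, as an engineer would, in place of code of your own. Each camera call takes 0.05 s, during which the arm holds its last target. There are 200 camera calls.

## Working session

There is one attempt and no reset: what is moved stays moved. The work goes in short steps, Python scripts to look and compute and a shell command to move; the robot and the scene stay as the last step left them, time stands still between calls to the robot, and variables do not carry over. Pictures are saved under pics/ and viewed, at most 14 in all, crops included, and the job is handed in when it is done.

```bash
ls; mkdir -p pics
cat > h.py <<'E'
import numpy as np, cv2
from scipy.spatial.transform import Rotation as R
from station import get_state, eyes, ctrl
def snap(n,f):
    m=eyes.camera_model(n); im=eyes.capture(n)
    cv2.imwrite('pics/'+f+'.png',im[:,:,::-1]); return im,m
E
python3 - <<'E'
from h import *
print(get_state()); print(ctrl.grasp_offset)
for n in('top','scene'):
    im,m=snap(n,n+'0'); print(n,m)
E
```

```text
pics
{'time_s': 0.0, 'joint_positions': array([-1.39899205,  0.39918693,  0.04507326,  1.53787566, -0.01868184,
        1.20689388, -0.05069256]), 'joint_vel': array([-0.00063355, -0.0009318 ,  0.00035886, -0.00099127, -0.00117879,
       -0.00256877, -0.00039436]), 'joint_torque': array([ 2.38602825e-04, -4.75119781e+01,  1.36504255e+00, -2.54224455e+01,
        1.16225818e-02,  9.43739869e-03, -1.05947475e-06]), 'position': array([0.17371829, 0.62570231, 0.23026948]), 'tool_rot': array([-3.13965731e+00,  1.66449996e-04,  2.87087831e+00]), 'force': array([0.25870273, 1.13863227, 0.06745522]), 'moment': array([ 0.01042698, -0.00787886,  0.0024976 ]), 'grip_force': 0.0, 'finger_gap': 0.0854713813759465}
-0.0187
top {'K': array([[398.09680769,   0.        , 324.96107014],
       [  0.        , 398.09680769, 204.30478619],
       [  0.        ,   0.        ,   1.        ]]), 'eye': array([0.42196178, 0.00163042, 0.95116778]), 'orientation': array([ 0.1050609,  0.0199728, -1.5887959])}
scene {'K': array([[393.57376176,   0.        , 325.35537332],
       [  0.        , 393.57376176, 195.73525514],
       [  0.        ,   0.        ,   1.        ]]), 'eye': array([ 1.18256771, -0.06049808,  0.67065546]), 'orientation': array([ 0.82335252, -0.01887059,  1.51601359])}
```

View pics/top0.png

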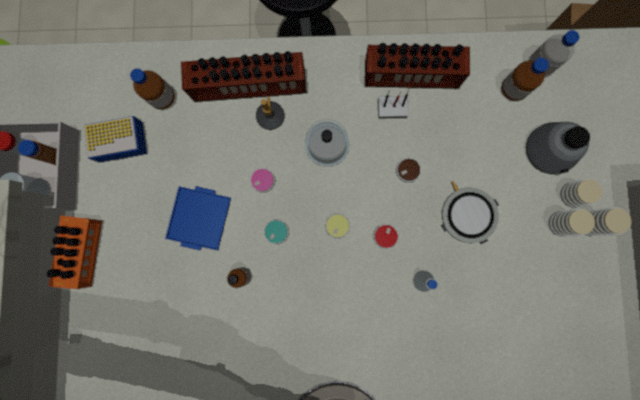

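View pics/scene0.png

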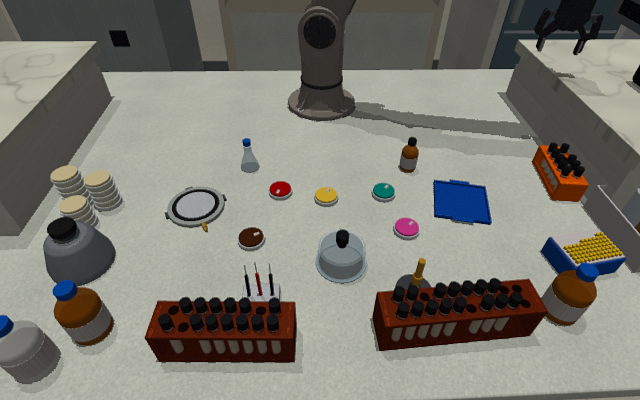

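The top view shows red (386,236), brown (409,170), yellow (338,226), pink (262,180), blue-green (277,232), dome (327,143), base (470,215) with the valve at (454,185), tray (199,219), bottle (238,277) and flask (425,281). I'll enlarge it to measure.

```bash
cat >> h.py <<'E'
def pix2w(uv,m,z):
    uv=np.atleast_2d(uv).astype(float);K=m['K']
    d=np.c_[(uv[:,0]-K[0,2])/K[0,0],-(uv[:,1]-K[1,2])/K[1,1],-np.ones(len(uv))]
    d=R.from_euler('xyz',m['orientation']).apply(d)
    return m['eye']+d*((z-m['eye'][2])/d[:,2])[:,None]
def plates(im,m,z=0.016):
    hsv=cv2.cvtColor(im,cv2.COLOR_RGB2HSV); out={}
    rng={'red':((172,150,80),(180,255,255)),'red2':((0,200,110),(5,255,255)),'pink':((150,80,80),(171,255,255)),'teal':((75,80,60),(95,255,255)),'yellow':((22,70,90),(35,255,255)),'brown':((0,80,20),(12,255,110)),'blue':((105,150,60),(125,255,255))}
    for k,(a,b) in rng.items():
        mk=cv2.morphologyEx(cv2.inRange(hsv,a,b),cv2.MORPH_CLOSE,np.ones((5,5)))
        n,l,s,c=cv2.connectedComponentsWithStats(mk)
        out[k]=[(s[i,:4].tolist(),int(s[i,4]),c[i].round(1),pix2w(c[i],m,z)[0].round(4)) for i in range(1,n) if s[i,4]>120]
    return out
E
python3 - <<'E'
from h import *
m=eyes.camera_model('top'); im=cv2.imread('pics/top0.png')[:,:,::-1]
for k,v in plates(im,m).items():
    for o in v:
        if 110<o[2][1]<300 and 150<o[2][0]<510: print(k,*o)
a=cv2.resize(im[120:300,150:350],None,fx=4,fy=4,interpolation=cv2.INTER_CUBIC)[:600]
b=cv2.resize(im[140:290,340:510],None,fx=4,fy=4,interpolation=cv2.INTER_CUBIC)
cv2.imwrite('pics/a.png',a[:,:600+200,::-1]);cv2.imwrite('pics/b.png',b[:,:,::-1])
# scene cam comparisons
ms=eyes.camera_model('scene'); ims=cv2.imread('pics/scene0.png')[:,:,::-1]
print('scene')
for k,v in plates(ims,ms).items():
    for o in v:
        if 170<o[2][1]<250 and 170<o[2][0]<500: print(k,*o)
E
```

```text
red [376, 226, 21, 21] 292 [385.4 236.7] [ 0.4421 -0.1213  0.016 ]
pink [251, 169, 22, 22] 371 [261.8 179.4] [0.5837 0.1682 0.016 ]
teal [265, 221, 22, 22] 378 [275.7 231.3] [0.4594 0.1356 0.016 ]
yellow [327, 215, 22, 22] 378 [337.3 225.3] [ 0.4707 -0.0094  0.016 ]
brown [399, 160, 20, 20] 322 [408.6 169.2] [ 0.6007 -0.1817  0.016 ]
brown [228, 269, 19, 18] 195 [238.4 277.1] [0.3545 0.2231 0.016 ]
blue [167, 187, 63, 62] 2881 [198.  217.9] [0.4946 0.32   0.016 ]
scene
red2 [270, 182, 20, 13] 211 [279.7 188.1] [ 0.4458 -0.1216  0.016 ]
pink [395, 218, 24, 18] 343 [406.5 226.4] [0.5865 0.1691 0.016 ]
teal [373, 183, 22, 15] 253 [383.3 190. ] [0.4618 0.1363 0.016 ]
yellow [315, 187, 22, 16] 282 [325.6 194.4] [ 0.473  -0.0087  0.016 ]
brown [239, 228, 24, 19] 358 [250.3 236.8] [ 0.6043 -0.1809  0.016 ]
blue [434, 180, 57, 44] 2034 [460.9 201.7] [0.5104 0.3188 0.016 ]
```

View pics/a.png

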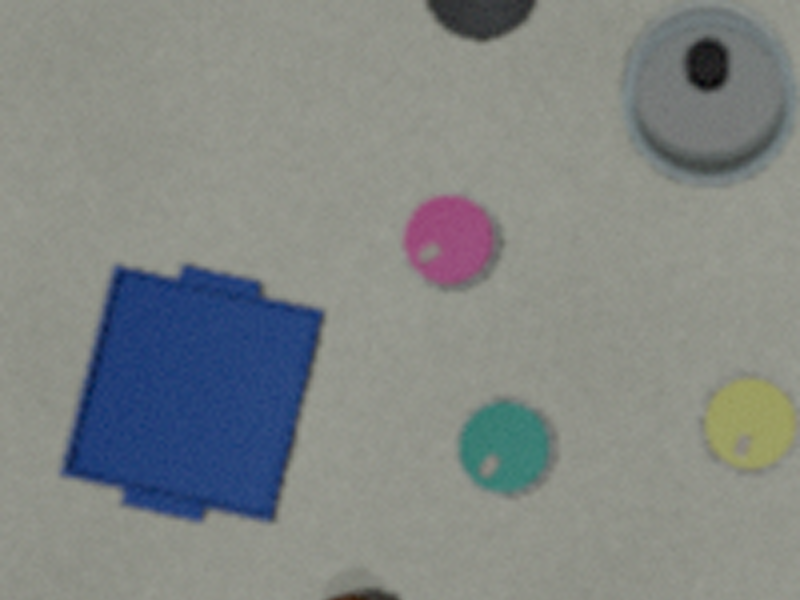

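View pics/b.png

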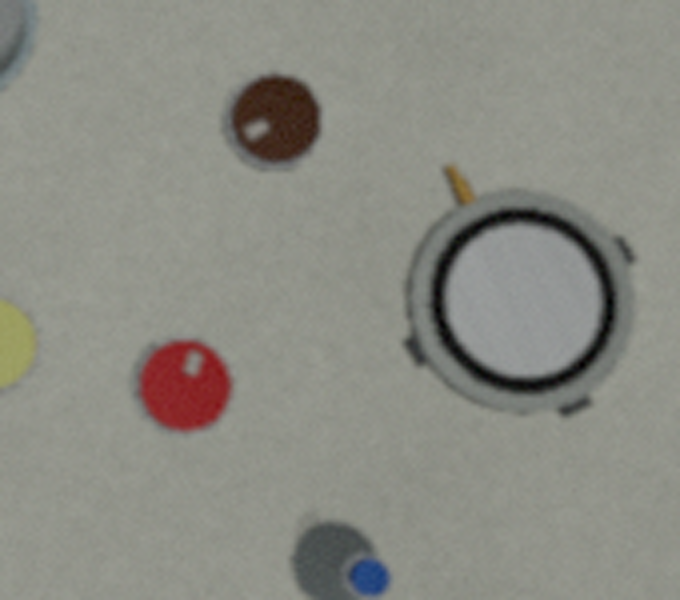

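Run:
```python
from h import *
m=eyes.camera_model('top'); ms=eyes.camera_model('scene')
A=lambda x,y:(150+(x+.5)/4-.5,120+(y+.5)/4-.5)
B=lambda x,y:(340+(x+.5)/4-.5,140+(y+.5)/4-.5)
print('base',pix2w(B(524,300),m,.01), 'valve tip',pix2w(B(449,168),m,.008))
t=pix2w([A(117,267),A(323,312),A(66,474),A(273,520)],m,.010); print('tray',t.mean(0),t, np.linalg.norm(t[1]-t[0]),np.linalg.norm(t[2]-t[0]))
d=t[1]-t[0];print('edge yaw deg',np.degrees(np.arctan2(d[1],d[0])))
print('dome flange',pix2w(A(710,101),m,.003),'knob',pix2w(A(708,60),m,.09))
im=cv2.imread('pics/scene0.png')
cv2.imwrite('pics/s.png',cv2.resize(im[170:290,160:380],None,fx=3.6,fy=3.6,interpolation=cv2.INTER_CUBIC))
cv2.imwrite('pics/s2.png',cv2.resize(im[170:290,360:500],None,fx=4,fy=4,interpolation=cv2.INTER_CUBIC))
```

```text
base [[ 0.49022954 -0.32381413  0.01      ]] valve tip [[ 0.56999308 -0.28459158  0.008     ]]
tray [0.4953881  0.32128893 0.01      ] [[0.57200749 0.36947765 0.01      ]
 [0.54217487 0.24473454 0.01      ]
 [0.44836388 0.39741108 0.01      ]
 [0.41900614 0.27353244 0.01      ]] 0.1282607761697884 0.12675969251462568
edge yaw deg -103.44980683393736
dome flange [[0.66758332 0.01088423 0.003     ]] knob [[0.66827671 0.01071218 0.09      ]]
```

View pics/s.png

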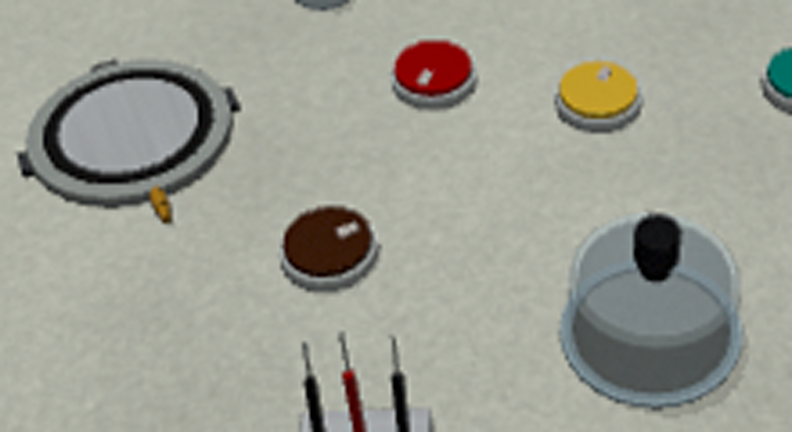

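Measured from the top camera: base (0.490,-0.324), tray (0.495,0.321), dome (0.668,0.011). The scene camera reads about 3 mm further in x. I'll move over pink and refine with the wrist camera.

```bash
cat >> h.py <<'E'
def sh(x,y,z,yaw=None):
    s=get_state(); r=R.from_euler('xyz',s['tool_rot'])
    v=r.inv().apply(np.array([x,y,z])-s['position'])*1000
    a=None
    a=np.degrees((r.inv()*R.from_euler('xyz',[np.pi,0,yaw if yaw is not None else s['tool_rot'][2]])).as_rotvec())
    print('pos',s['position'].round(4),'rot',s['tool_rot'].round(3),'t',s['time_s'],'j7',s['joint_positions'][6].round(2),'SHIFT',v.round(1),'ANG',a.round(1))
def fish(uv,m,z):
    uv=np.atleast_2d(uv).astype(float);K=m['K']
    p=np.c_[(uv[:,0]-K[0,2])/K[0,0],(uv[:,1]-K[1,2])/K[1,1]]
    th=np.linalg.norm(p,axis=1)+1e-12; n=p/th[:,None]
    d=np.c_[n[:,0]*np.sin(th),-n[:,1]*np.sin(th),-np.cos(th)]
    d=R.from_euler('xyz',m['orientation']).apply(d)
    return m['eye']+d*((z-m['eye'][2])/d[:,2])[:,None]
E
python3 -c "
from h import *
sh(.585,.1685,.14)"
```

```text
pos [0.1737 0.6258 0.2304] rot [-3.14   0.     2.871] t 0.1 j7 -0.05 SHIFT [-518.6 -330.5   91. ] ANG [-0.1  0.  -0. ]
```

```bash
python3 -m pendant '[{"linear":[-40,-25,0],"angular":[0,0,0],"claw":85},{"linear":[-170,-110,0],"angular":[0,0,0],"claw":85},{"linear":[-250,-160,20],"angular":[0,0,0],"claw":85},{"linear":[-350,-220,40],"angular":[0,0,0],"claw":85},{"linear":[-518,-330,90],"angular":[0,0,0],"claw":85},{"linear":[-518,-330,90],"angular":[0,0,0],"claw":85},{"linear":[-518,-330,90],"angular":[0,0,0],"claw":85},{"linear":[-518,-330,90],"angular":[0,0,0],"claw":85},{"linear":[-518,-330,90],"angular":[0,0,0],"claw":85},{"linear":[-518,-330,90],"angular":[0,0,0],"claw":85},{"linear":[-518,-330,90],"angular":[0,0,0],"claw":85},{"linear":[-518,-330,90],"angular":[0,0,0],"claw":85},{"linear":[-518,-330,90],"angular":[0,0,0],"claw":85},{"linear":[-518,-330,90],"angular":[0,0,0],"claw":85},{"linear":[-518,-330,90],"angular":[0,0,0],"claw":85},{"linear":[-518,-330,90],"angular":[0,0,0],"claw":85},{"linear":[-518,-330,90],"angular":[0,0,0],"claw":85},{"linear":[-518,-330,90],"angular":[0,0,0],"claw":85},{"linear":[-518,-330,90],"angular":[0,0,0],"claw":85},{"linear":[-518,-330,90],"angular":[0,0,0],"claw":85}]' 30
python3 - <<'E'
from h import *
im,m=snap('wrist','w0'); print(m); sh(.585,.1685,.14)
E
```

```text
time_s: 1.77
position: [0.5838, 0.1719, 0.1414]
tool_rot: [3.141, -0.001, 2.874]
force: [-0.5, 0.1, -0.5]
finger_gap: 0.0853
grip_force: 0.0
{'K': array([[309.70691629,   0.        , 316.20275021],
       [  0.        , 309.70691629, 202.78871753],
       [  0.        ,   0.        ,   1.        ]]), 'eye': array([0.50457769, 0.19296439, 0.28519598]), 'orientation': array([-0.32766171, -0.00184136,  1.30297764])}
pos [0.584  0.1717 0.1415] rot [ 3.141 -0.     2.874] t 1.8167 j7 1.07 SHIFT [-1.9 -2.9  1.5] ANG [ 0.1 -0.  -0. ]
```

View pics/w0.png

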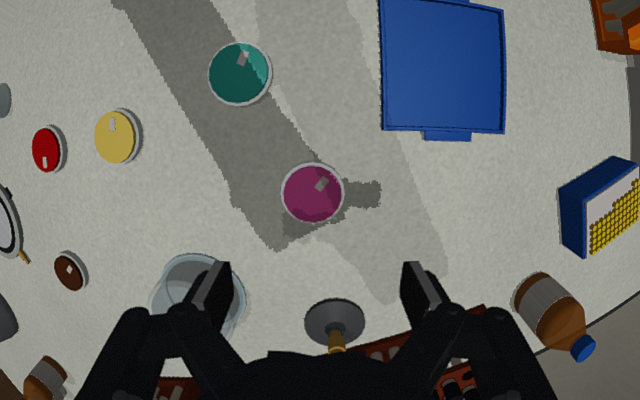

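The wrist view has pink at (312,192), teal at (239,73), the tray at (380–505, 0–130), the dome bottom-left at (198,295), and the fingers at the bottom.

Run:
```python
from h import *
m=eyes.camera_model('wrist')
for n,uv,z in [('pink',(312.5,192.5),.012),('teal',(240,73),.012),('yellow',(117,136),.012),('red',(48,149),.012),('tray cornerNear L',(383,130),.01),('R',(503,134),.01)]:
    print(n,fish(uv,m,z).round(4))
```

```text
pink [[0.5839 0.168  0.012 ]]
teal [[0.4608 0.1361 0.012 ]]
yellow [[ 0.4715 -0.0077  0.012 ]]
red [[ 0.4451 -0.1201  0.012 ]]
tray cornerNear L [[0.5445 0.2446 0.01  ]]
R [[0.5745 0.3691 0.01  ]]
```

```bash
python3 -m pendant '[{"linear":[0,0,15],"angular":[0,0,0],"claw":85},{"linear":[0,0,45],"angular":[0,0,0],"claw":85},{"linear":[0,0,80],"angular":[0,0,0],"claw":85},{"linear":[0,0,105],"angular":[0,0,0],"claw":85},{"linear":[0,0,120],"angular":[0,0,0],"claw":85},{"linear":[0,0,130],"angular":[0,0,0],"claw":85},{"linear":[0,0,130],"angular":[0,0,0],"claw":85},{"linear":[0,0,130],"angular":[0,0,0],"claw":85},{"linear":[0,0,130],"angular":[0,0,0],"claw":85}]' 30
python3 -c "
from h import *
sh(.5845,.168,-.002)"
```

```text
time_s: 2.57
position: [0.5859, 0.1705, 0.0128]
tool_rot: [3.14, 0.002, 2.871]
force: [0.0, 0.5, 0.2]
finger_gap: 0.0848
grip_force: 0.0
pos [0.5859 0.1705 0.0128] rot [3.140e+00 2.000e-03 2.871e+00] t 2.5667 j7 1.12 SHIFT [ 0.7 -2.8 14.8] ANG [0.1 0.1 0. ]
```

```bash
python3 -m pendant '[{"linear":[0.5,-2.5,7],"angular":[0,0,0],"claw":85},{"linear":[0.5,-2.5,12],"angular":[0,0,0],"claw":85},{"linear":[0.5,-2.5,15],"angular":[0,0,0],"claw":85},{"linear":[0.5,-2.5,15],"angular":[0,0,0],"claw":85},{"linear":[0.5,-2.5,15],"angular":[0,0,0],"claw":75},{"linear":[0.5,-2.5,15],"angular":[0,0,0],"claw":66},{"linear":[0.5,-2.5,15],"angular":[0,0,0],"claw":62},{"linear":[0.5,-2.5,15],"angular":[0,0,0],"claw":55},{"linear":[0.5,-2.5,15],"angular":[0,0,0],"claw":55},{"linear":[0.5,-2.5,15],"angular":[0,0,0],"claw":55},{"linear":[0.5,-2.5,15],"angular":[0,0,0],"claw":55},{"linear":[0.5,-2.5,15],"angular":[0,0,0],"claw":55},{"linear":[0.5,-2.5,15],"angular":[0,0,0],"claw":55},{"linear":[0.5,-2.5,15],"angular":[0,0,0],"claw":55}]' 30
```

```text
time_s: 3.73
position: [0.584, 0.1677, -0.0031]
tool_rot: [3.141, 0.001, 2.871]
force: [-1.2, -0.2, 5.6]
finger_gap: 0.0582
grip_force: 32.4
```

```bash
python3 -m pendant '[{"linear":[0,0,-3],"angular":[0,0,0],"claw":55},{"linear":[0,0,-10],"angular":[0,0,0],"claw":55},{"linear":[0,0,-25],"angular":[0,0,0],"claw":55},{"linear":[0,0,-50],"angular":[0,0,0],"claw":55},{"linear":[0,0,-70],"angular":[0,0,0],"claw":55},{"linear":[0,0,-75],"angular":[0,0,0],"claw":55},{"linear":[0,0,-75],"angular":[0,0,0],"claw":55},{"linear":[0,0,-75],"angular":[0,0,0],"claw":55}]'
python3 - <<'E'
from h import *
im,m=snap('wrist','w1'); sh(.497,.321,.05)
cv2.imwrite('pics/w1.png',cv2.resize(im[150:400,150:500,::-1],None,fx=2,fy=2))
E
```

```text
time_s: 4.4
position: [0.583, 0.1676, 0.0708]
tool_rot: [-3.141, -0.001, 2.871]
force: [0.5, 0.4, -0.9]
finger_gap: 0.0582
grip_force: 32.3
pos [0.5825 0.1674 0.0701] rot [-3.141e+00 -2.000e-03  2.871e+00] t 4.45 j7 1.1 SHIFT [123.4 125.1  20.2] ANG [-0.1 -0.1  0. ]
```

View pics/w1.png

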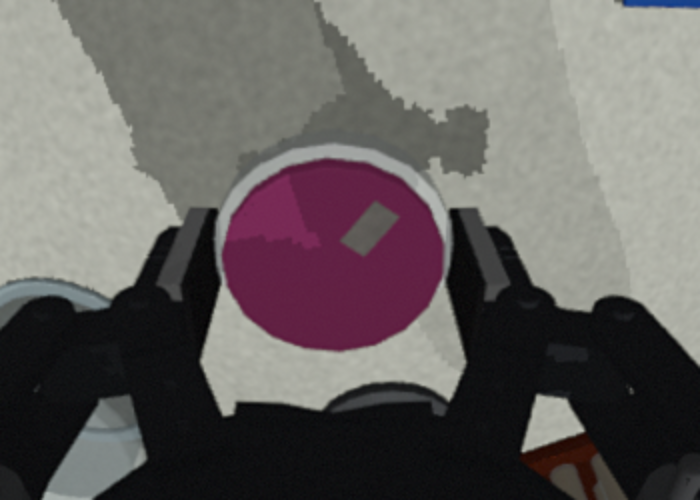

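```bash
python3 -m pendant '[{"linear":[10,10,0],"angular":[0,0,0],"claw":55},{"linear":[30,30,0],"angular":[0,0,0],"claw":55},{"linear":[50,50,0],"angular":[0,0,0],"claw":55},{"linear":[70,70,0],"angular":[0,0,0],"claw":55},{"linear":[90,92,0],"angular":[0,0,0],"claw":55},{"linear":[110,112,10],"angular":[0,0,0],"claw":55},{"linear":[119,121,20],"angular":[0,0,0],"claw":55},{"linear":[123,125,30],"angular":[0,0,0],"claw":55},{"linear":[123,125,40],"angular":[0,0,0],"claw":55},{"linear":[123,125,45],"angular":[0,0,0],"claw":55},{"linear":[123,125,45],"angular":[0,0,0],"claw":55},{"linear":[123,125,45],"angular":[0,0,0],"claw":55},{"linear":[123,125,45],"angular":[0,0,0],"claw":55}]'
python3 - <<'E'
from h import *
im,m=snap('wrist','w2'); sh(.497,.321,.0015)
print(m['eye'])
cv2.imwrite('pics/w2.png',cv2.resize(im[80:380,100:500,::-1],None,fx=2,fy=2))
E
```

```text
time_s: 5.53
position: [0.4998, 0.3195, 0.0266]
tool_rot: [3.141, 0.001, 2.868]
force: [-0.5, -0.3, -0.5]
finger_gap: 0.0585
grip_force: 32.3
pos [0.4998 0.3199 0.0268] rot [3.141e+00 1.000e-03 2.869e+00] t 5.5833 j7 0.8 SHIFT [ 3.   0.3 25.3] ANG [0.  0.1 0. ]
[0.42052298 0.34114742 0.17029498]
```

View pics/w2.png

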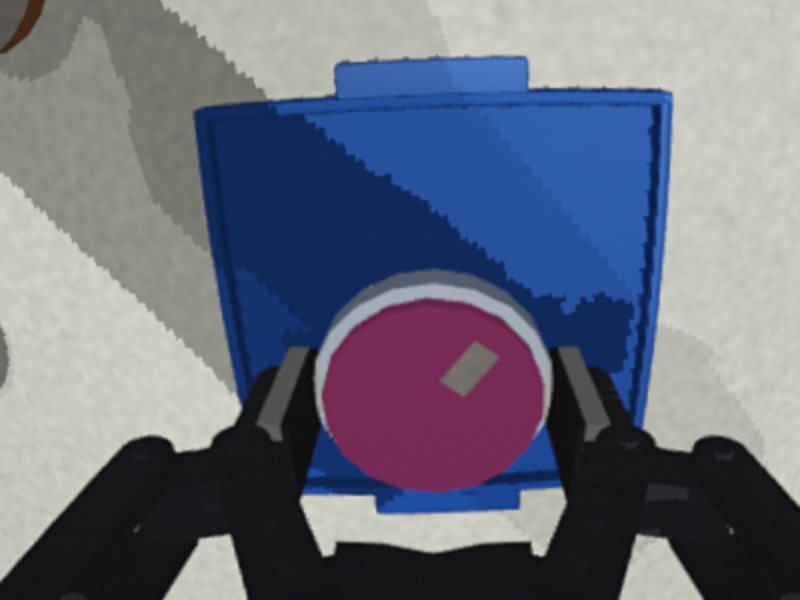

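```bash
python3 -m pendant '[{"linear":[3,0,8],"angular":[0,0,0],"claw":55},{"linear":[3,0,15],"angular":[0,0,0],"claw":55},{"linear":[3,0,19],"angular":[0,0,0],"claw":55},{"linear":[3,0,22],"angular":[0,0,0],"claw":55},{"linear":[3,0,24],"angular":[0,0,0],"claw":55},{"linear":[3,0,25],"angular":[0,0,0],"claw":55},{"linear":[3,0,25],"angular":[0,0,0],"claw":55},{"linear":[3,0,25],"angular":[0,0,0],"claw":55},{"linear":[3,0,25],"angular":[0,0,0],"claw":55}]'
```

```text
time_s: 6.33
position: [0.4959, 0.3219, 0.0015]
tool_rot: [3.141, 0.0, 2.871]
force: [-0.6, 1.1, -0.6]
finger_gap: 0.0583
grip_force: 32.3
```

```bash
python3 -m pendant '[{"linear":[0,0,1],"angular":[0,0,0],"claw":55},{"linear":[0,0,1.5],"angular":[0,0,0],"claw":55},{"linear":[0,0,1.5],"angular":[0,0,0],"claw":59},{"linear":[0,0,1.5],"angular":[0,0,0],"claw":62},{"linear":[0,0,1.5],"angular":[0,0,0],"claw":66},{"linear":[0,0,1.5],"angular":[0,0,0],"claw":70},{"linear":[0,0,1.5],"angular":[0,0,0],"claw":74},{"linear":[0,0,1.5],"angular":[0,0,0],"claw":74},{"linear":[0,0,1.5],"angular":[0,0,0],"claw":74},{"linear":[0,0,-10],"angular":[0,0,0],"claw":74},{"linear":[0,0,-40],"angular":[0,0,0],"claw":80},{"linear":[0,0,-75],"angular":[0,0,0],"claw":85},{"linear":[0,0,-100],"angular":[0,0,0],"claw":85},{"linear":[0,0,-100],"angular":[0,0,0],"claw":85},{"linear":[0,0,-100],"angular":[0,0,0],"claw":85},{"linear":[0,0,-100],"angular":[0,0,0],"claw":85}]'
python3 - <<'E'
from h import *
im,m=snap('wrist','w3'); sh(.4605,.136,.06)
np.save('m3.npy',m,allow_pickle=True)
for k in('pink','teal'): print(k,[(o[0],o[2],fish(o[2],m,.02 if k=='pink' else .016)[0].round(4)) for o in plates(im,m)[k]])
cv2.imwrite('pics/w3.png',im[:,:,::-1])
E
```

```text
time_s: 7.67
position: [0.4951, 0.3215, 0.1013]
tool_rot: [-3.141, -0.001, 2.871]
force: [-1.5, -0.6, -0.1]
finger_gap: 0.0851
grip_force: 0.0
pos [0.4947 0.3212 0.1005] rot [-3.140e+00 -1.000e-03  2.871e+00] t 7.7167 j7 0.77 SHIFT [ -16.7 -187.6   40.7] ANG [-0.1 -0.1  0. ]
pink [([284, 178, 68, 66], array([316.7, 210.4]), array([0.4958, 0.3213, 0.02  ]))]
teal [([94, 196, 46, 53], array([116.4, 222.5]), array([0.4597, 0.1369, 0.016 ]))]
```

View pics/w3.png

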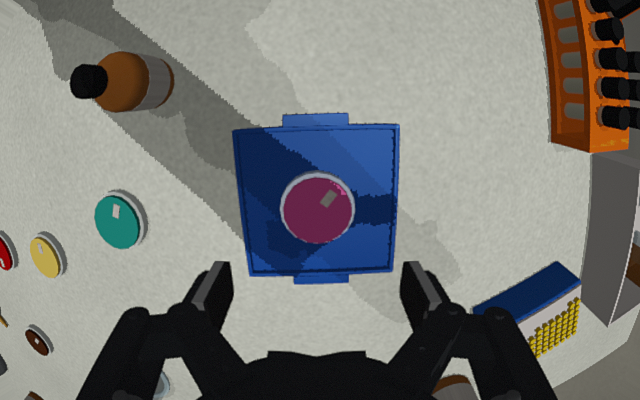

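Pink sits level in the middle of the tray. Next, teal.

```bash
python3 -m pendant '[{"linear":[-1,-20,0],"angular":[0,0,0],"claw":85},{"linear":[-5,-60,0],"angular":[0,0,0],"claw":85},{"linear":[-8,-100,0],"angular":[0,0,0],"claw":85},{"linear":[-12,-140,0],"angular":[0,0,0],"claw":85},{"linear":[-15,-170,10],"angular":[0,0,0],"claw":85},{"linear":[-16,-187,40],"angular":[0,0,0],"claw":85},{"linear":[-16,-187,65],"angular":[0,0,0],"claw":85},{"linear":[-16,-187,80],"angular":[0,0,0],"claw":85},{"linear":[-16,-187,88],"angular":[0,0,0],"claw":85},{"linear":[-16,-187,88],"angular":[0,0,0],"claw":85},{"linear":[-16,-187,88],"angular":[0,0,0],"claw":85},{"linear":[-16,-187,88],"angular":[0,0,0],"claw":85}]'
python3 -c "
from h import *
sh(.460,.1365,-.003)"
```

```text
time_s: 8.72
position: [0.4617, 0.1377, 0.0139]
tool_rot: [3.141, 0.001, 2.871]
force: [0.4, 0.4, -0.1]
finger_gap: 0.0854
grip_force: 0.0
pos [0.4617 0.1377 0.0139] rot [3.141e+00 1.000e-03 2.871e+00] t 8.7167 j7 1.1 SHIFT [ 1.3 -1.6 16.8] ANG [0.  0.1 0. ]
```

```bash
python3 -m pendant '[{"linear":[1,-1.5,7],"angular":[0,0,0],"claw":85},{"linear":[1,-1.5,12],"angular":[0,0,0],"claw":85},{"linear":[1,-1.5,15.5],"angular":[0,0,0],"claw":85},{"linear":[1,-1.5,15.5],"angular":[0,0,0],"claw":85},{"linear":[1,-1.5,15.5],"angular":[0,0,0],"claw":75},{"linear":[1,-1.5,15.5],"angular":[0,0,0],"claw":66},{"linear":[1,-1.5,15.5],"angular":[0,0,0],"claw":62},{"linear":[1,-1.5,15.5],"angular":[0,0,0],"claw":55},{"linear":[1,-1.5,15.5],"angular":[0,0,0],"claw":55},{"linear":[1,-1.5,15.5],"angular":[0,0,0],"claw":55},{"linear":[1,-1.5,15.5],"angular":[0,0,0],"claw":55},{"linear":[1,-1.5,15.5],"angular":[0,0,0],"claw":55},{"linear":[1,-1.5,15.5],"angular":[0,0,0],"claw":55},{"linear":[1,-1.5,15.5],"angular":[0,0,0],"claw":55}]' 30 && python3 -m pendant '[{"linear":[0,0,-3],"angular":[0,0,0],"claw":55},{"linear":[0,0,-10],"angular":[0,0,0],"claw":55},{"linear":[0,0,-25],"angular":[0,0,0],"claw":55},{"linear":[0,0,-50],"angular":[0,0,0],"claw":55},{"linear":[0,0,-70],"angular":[0,0,0],"claw":55},{"linear":[0,0,-75],"angular":[0,0,0],"claw":55},{"linear":[0,0,-75],"angular":[0,0,0],"claw":55},{"linear":[0,0,-75],"angular":[0,0,0],"claw":55}]'
python3 - <<'E'
from h import *
sh(.496,.3213,.05)
E
```

```text
time_s: 9.88
position: [0.4599, 0.1362, -0.0018]
tool_rot: [3.141, 0.0, 2.871]
force: [-1.4, -1.0, 5.1]
finger_gap: 0.058
grip_force: 31.7
time_s: 10.55
position: [0.4593, 0.1361, 0.0726]
tool_rot: [3.141, -0.0, 2.871]
force: [-0.3, 0.3, -0.0]
finger_gap: 0.0584
grip_force: 32.3
pos [0.4593 0.1361 0.0726] rot [ 3.141 -0.     2.871] t 10.55 j7 1.06 SHIFT [ 14.1 188.2  22.7] ANG [ 0. -0. -0.]
```

```bash
python3 -m pendant '[{"linear":[1,12,0],"angular":[0,0,0],"claw":55},{"linear":[3,35,0],"angular":[0,0,0],"claw":55},{"linear":[5,65,0],"angular":[0,0,0],"claw":55},{"linear":[7,95,0],"angular":[0,0,0],"claw":55},{"linear":[10,125,0],"angular":[0,0,0],"claw":55},{"linear":[12,150,0],"angular":[0,0,0],"claw":55},{"linear":[13,170,0],"angular":[0,0,0],"claw":55},{"linear":[14,182,8],"angular":[0,0,0],"claw":55},{"linear":[14,188,18],"angular":[0,0,0],"claw":55},{"linear":[14,188,28],"angular":[0,0,0],"claw":55},{"linear":[14,188,36],"angular":[0,0,0],"claw":55},{"linear":[14,188,36],"angular":[0,0,0],"claw":55},{"linear":[14,188,36],"angular":[0,0,0],"claw":55},{"linear":[14,188,36],"angular":[0,0,0],"claw":55}]'
python3 - <<'E'
from h import *
sh(.4958,.3213,.0185)
E
```

```text
time_s: 11.72
position: [0.4967, 0.3197, 0.0369]
tool_rot: [-3.141, 0.0, 2.869]
force: [-0.3, -0.4, -0.2]
finger_gap: 0.0585
grip_force: 32.3
pos [0.4967 0.3197 0.0369] rot [-3.141  0.     2.869] t 11.7167 j7 0.81 SHIFT [ 1.3  1.3 18.4] ANG [-0.  0. -0.]
```

```bash
python3 -m pendant '[{"linear":[1,0,6],"angular":[0,0,0],"claw":55},{"linear":[1,0,11],"angular":[0,0,0],"claw":55},{"linear":[1,0,14],"angular":[0,0,0],"claw":55},{"linear":[1,0,16],"angular":[0,0,0],"claw":55},{"linear":[1,0,17],"angular":[0,0,0],"claw":55},{"linear":[1,0,18],"angular":[0,0,0],"claw":55},{"linear":[1,0,18],"angular":[0,0,0],"claw":55},{"linear":[1,0,18],"angular":[0,0,0],"claw":55},{"linear":[1,0,18],"angular":[0,0,0],"claw":55}]'
python3 - <<'E'
from h import *
sh(.4958,.3213,.0185)
E
```

```text
time_s: 12.47
position: [0.4956, 0.3213, 0.019]
tool_rot: [3.141, 0.0, 2.871]
force: [0.1, 0.3, -0.4]
finger_gap: 0.0582
grip_force: 32.3
pos [0.4956 0.3213 0.019 ] rot [3.141 0.    2.871] t 12.4667 j7 0.81 SHIFT [-0.2  0.   0.5] ANG [0. 0. 0.]
```

```bash
python3 -m pendant '[{"linear":[0,0,0.5],"angular":[0,0,0],"claw":55},{"linear":[0,0,1],"angular":[0,0,0],"claw":55},{"linear":[0,0,1],"angular":[0,0,0],"claw":59},{"linear":[0,0,1],"angular":[0,0,0],"claw":62},{"linear":[0,0,1],"angular":[0,0,0],"claw":66},{"linear":[0,0,1],"angular":[0,0,0],"claw":70},{"linear":[0,0,1],"angular":[0,0,0],"claw":74},{"linear":[0,0,1],"angular":[0,0,0],"claw":74},{"linear":[0,0,1],"angular":[0,0,0],"claw":74},{"linear":[0,0,-10],"angular":[0,0,0],"claw":74},{"linear":[0,0,-40],"angular":[0,0,0],"claw":80},{"linear":[0,0,-75],"angular":[0,0,0],"claw":85},{"linear":[0,0,-110],"angular":[0,0,0],"claw":85},{"linear":[0,0,-110],"angular":[0,0,0],"claw":85},{"linear":[0,0,-110],"angular":[0,0,0],"claw":85},{"linear":[0,0,-110],"angular":[0,0,0],"claw":85}]'
python3 - <<'E'
from h import *
im,m=snap('wrist','w4'); sh(.602,-.1815,.12)
print([(o[0],o[2],fish(o[2],m,.036)[0].round(4)) for o in plates(im,m)['teal']])
cv2.imwrite('pics/w4.png',cv2.resize(im[80:300,180:450,::-1],None,fx=2,fy=2))
E
```

```text
time_s: 13.8
position: [0.4952, 0.3211, 0.1292]
tool_rot: [3.141, -0.0, 2.871]
force: [-0.1, -0.6, -0.2]
finger_gap: 0.0848
grip_force: 0.0
pos [0.4946 0.3208 0.1282] rot [-3.140e+00 -1.000e-03  2.871e+00] t 13.85 j7 0.77 SHIFT [-237.8 -455.3    8.4] ANG [-0.1 -0.1  0. ]
[([285, 174, 64, 62], array([316.2, 205.2]), array([0.4957, 0.3207, 0.036 ]))]
```

View pics/w4.png

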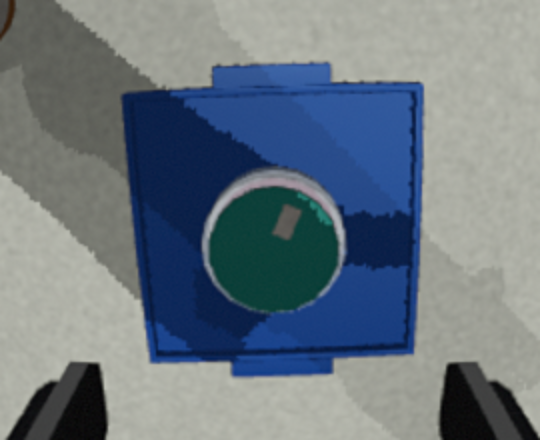

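The teal stack is level and aligned at (275,245) in the crop. Next, brown.

```bash
python3 -m pendant '[{"linear":[-10,-20,-10],"angular":[0,0,0],"claw":85},{"linear":[-28,-55,-30],"angular":[0,0,0],"claw":85},{"linear":[-47,-90,-40],"angular":[0,0,0],"claw":85},{"linear":[-65,-125,-40],"angular":[0,0,0],"claw":85},{"linear":[-84,-160,-40],"angular":[0,0,0],"claw":85},{"linear":[-102,-195,-40],"angular":[0,0,0],"claw":85},{"linear":[-120,-230,-40],"angular":[0,0,0],"claw":85},{"linear":[-139,-265,-40],"angular":[0,0,0],"claw":85},{"linear":[-157,-300,-40],"angular":[0,0,0],"claw":85},{"linear":[-175,-335,-40],"angular":[0,0,0],"claw":85},{"linear":[-194,-370,-40],"angular":[0,0,0],"claw":85},{"linear":[-212,-405,-30],"angular":[0,0,0],"claw":85},{"linear":[-230,-440,-15],"angular":[0,0,0],"claw":85},{"linear":[-238,-455,0],"angular":[0,0,0],"claw":85},{"linear":[-238,-455,8],"angular":[0,0,0],"claw":85},{"linear":[-238,-455,8],"angular":[0,0,0],"claw":85},{"linear":[-238,-455,8],"angular":[0,0,0],"claw":85},{"linear":[-238,-455,8],"angular":[0,0,0],"claw":85}]'
python3 - <<'E'
from h import *
im,m=snap('wrist','w5'); sh(.602,-.1815,.01)
P=plates(im,m)
for k in('brown','red','red2'):print(k,[(o[0],o[2],fish(o[2],m,.016)[0].round(4)) for o in P[k]])
# gasket ring
E
```

```text
time_s: 15.35
position: [0.6034, -0.1787, 0.1206]
tool_rot: [3.14, -0.001, 2.873]
force: [-0.1, 0.2, -0.7]
finger_gap: 0.085
grip_force: 0.0
pos [ 0.6037 -0.1788  0.1211] rot [3.14  0.    2.874] t 15.4 j7 1.73 SHIFT [  0.9  -3.2 111.1] ANG [0.1 0.  0. ]
brown [([297, 0, 66, 30], array([329.7,  11.7]), array([ 0.4557, -0.1273,  0.016 ])), ([280, 169, 62, 59], array([310. , 198.7]), array([ 0.6008, -0.1836,  0.016 ])), ([620, 231, 20, 22], array([631.3, 242.7]), array([0.7886, 0.2507, 0.016 ])), ([533, 254, 107, 112], array([575.2, 312.2]), array([0.8658, 0.1366, 0.016 ])), ([369, 328, 32, 35], array([383.9, 350. ]), array([ 0.7966, -0.1522,  0.016 ])), ([163, 360, 26, 28], array([177.2, 371.5]), array([ 0.783 , -0.4179,  0.016 ])), ([432, 363, 31, 37], array([447.7, 386.3]), array([ 0.9117, -0.0755,  0.016 ]))]
red [([298, 0, 65, 29], array([330.4,  11.3]), array([ 0.4555, -0.1267,  0.016 ]))]
red2 []
```

View pics/w5.png

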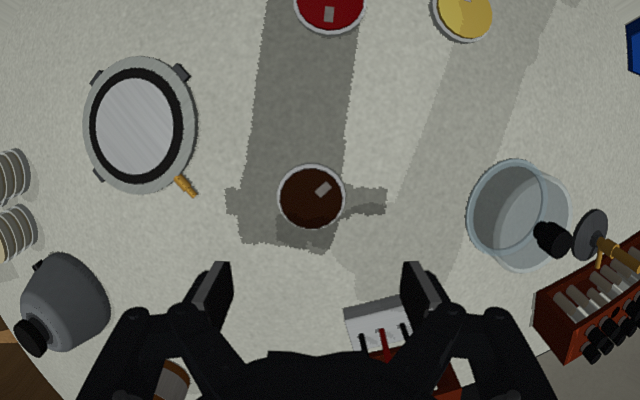

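```bash
python3 -m pendant '[{"linear":[0.5,-2,15],"angular":[0,0,0],"claw":85},{"linear":[1,-4,45],"angular":[0,0,0],"claw":85},{"linear":[1,-4,75],"angular":[0,0,0],"claw":85},{"linear":[1,-4,98],"angular":[0,0,0],"claw":85},{"linear":[1,-4,108],"angular":[0,0,0],"claw":85},{"linear":[1,-4,108],"angular":[0,0,0],"claw":85},{"linear":[1,-4,108],"angular":[0,0,0],"claw":85},{"linear":[1,-4,108],"angular":[0,0,0],"claw":85}]'
python3 - <<'E'
from h import *
s=get_state(); sh(.6015,-.1827,-.002)
m=dict(K=eyes.camera_model('wrist')['K'])
# w5 camera pose: current pose shifted by tool displacement
mc=eyes.camera_model('wrist'); mc['eye']=mc['eye']+np.array([.6037,-.1788,.1211])-s['position']
print(fish([(136,105),(182,176)],mc,.01))
E
```

```text
time_s: 16.07
position: [0.6028, -0.1846, 0.0148]
tool_rot: [3.141, 0.004, 2.871]
force: [0.0, -0.4, -0.5]
finger_gap: 0.0847
grip_force: 0.0
pos [ 0.6028 -0.1846  0.0148] rot [3.141 0.004 2.871] t 16.0667 j7 1.79 SHIFT [ 1.8  1.5 16.8] ANG [0.  0.2 0. ]
[[ 0.47452737 -0.31276861  0.01      ]
 [ 0.55159814 -0.29015693  0.01      ]]
```

```bash
python3 -m pendant '[{"linear":[1.5,1.5,7],"angular":[0,0,0],"claw":85},{"linear":[1.5,1.5,12],"angular":[0,0,0],"claw":85},{"linear":[1.5,1.5,16.5],"angular":[0,0,0],"claw":85},{"linear":[1.5,1.5,16.5],"angular":[0,0,0],"claw":85},{"linear":[1.5,1.5,16.5],"angular":[0,0,0],"claw":75},{"linear":[1.5,1.5,16.5],"angular":[0,0,0],"claw":66},{"linear":[1.5,1.5,16.5],"angular":[0,0,0],"claw":62},{"linear":[1.5,1.5,16.5],"angular":[0,0,0],"claw":55},{"linear":[1.5,1.5,16.5],"angular":[0,0,0],"claw":55},{"linear":[1.5,1.5,16.5],"angular":[0,0,0],"claw":55},{"linear":[1.5,1.5,16.5],"angular":[0,0,0],"claw":55},{"linear":[1.5,1.5,16.5],"angular":[0,0,0],"claw":55},{"linear":[1.5,1.5,16.5],"angular":[0,0,0],"claw":55},{"linear":[1.5,1.5,16.5],"angular":[0,0,0],"claw":55}]' 30 && python3 -m pendant '[{"linear":[0,0,-3],"angular":[0,0,0],"claw":55},{"linear":[0,0,-10],"angular":[0,0,0],"claw":55},{"linear":[0,0,-25],"angular":[0,0,0],"claw":55},{"linear":[0,0,-50],"angular":[0,0,0],"claw":55},{"linear":[0,0,-80],"angular":[0,0,0],"claw":55},{"linear":[0,0,-110],"angular":[0,0,0],"claw":55},{"linear":[0,0,-120],"angular":[0,0,0],"claw":55},{"linear":[0,0,-120],"angular":[0,0,0],"claw":55},{"linear":[0,0,-120],"angular":[0,0,0],"claw":55}]'
python3 - <<'E'
from h import *
sh(.4915,-.3235,.12)
E
```

```text
time_s: 17.23
position: [0.6005, -0.1829, -0.0031]
tool_rot: [3.142, 0.001, 2.871]
force: [0.1, -0.0, 5.9]
finger_gap: 0.0584
grip_force: 32.4
time_s: 17.98
position: [0.5998, -0.1822, 0.116]
tool_rot: [3.141, -0.0, 2.871]
force: [-0.4, 0.2, -0.9]
finger_gap: 0.0585
grip_force: 32.3
pos [ 0.5998 -0.1822  0.116 ] rot [ 3.141 -0.     2.871] t 17.9833 j7 1.74 SHIFT [  66.6 -165.1   -4.1] ANG [ 0. -0. -0.]
```

```bash
python3 -m pendant '[{"linear":[5,-12,0],"angular":[0,0,0],"claw":55},{"linear":[15,-35,0],"angular":[0,0,0],"claw":55},{"linear":[26,-65,0],"angular":[0,0,0],"claw":55},{"linear":[38,-95,0],"angular":[0,0,0],"claw":55},{"linear":[50,-125,0],"angular":[0,0,0],"claw":55},{"linear":[60,-150,0],"angular":[0,0,0],"claw":55},{"linear":[65,-162,0],"angular":[0,0,0],"claw":55},{"linear":[67,-165,0],"angular":[0,0,0],"claw":55},{"linear":[67,-165,0],"angular":[0,0,0],"claw":55},{"linear":[67,-165,0],"angular":[0,0,0],"claw":55},{"linear":[67,-165,0],"angular":[0,0,0],"claw":55}]'
python3 - <<'E'
from h import *
im,m=snap('wrist','w6'); sh(.4915,-.3235,.03); np.save('m6.npy',m,allow_pickle=True)
cv2.imwrite('pics/w6.png',cv2.resize(im[80:380,120:520,::-1],None,fx=2,fy=2,interpolation=cv2.INTER_CUBIC))
E
```

```text
time_s: 18.9
position: [0.493, -0.3214, 0.1158]
tool_rot: [3.14, -0.0, 2.875]
force: [0.1, 0.1, 0.2]
finger_gap: 0.0584
grip_force: 32.3
pos [ 0.4929 -0.3215  0.1159] rot [ 3.14  -0.     2.875] t 18.95 j7 2.03 SHIFT [ 0.9 -2.4 85.9] ANG [ 0.1 -0.  -0. ]
```

View pics/w6.png

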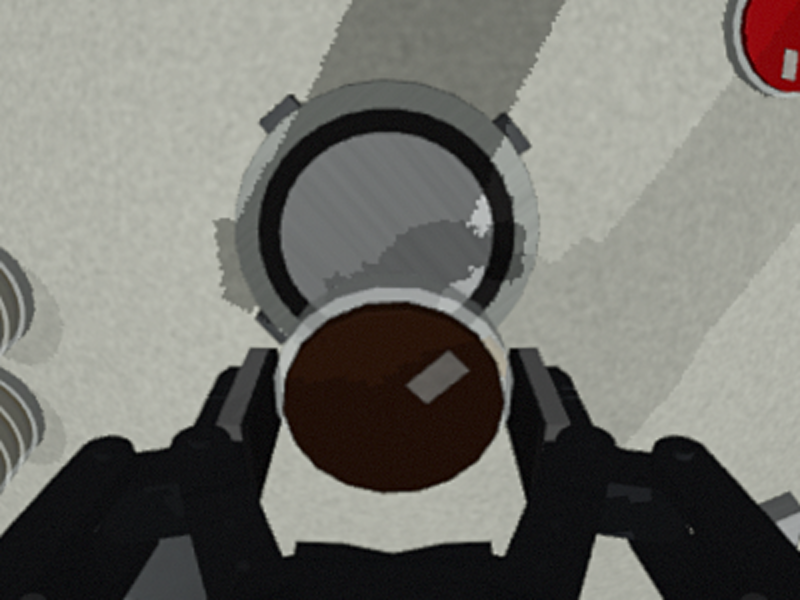

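Run:
```python
from h import *
from scipy.optimize import least_squares
m=np.load('m6.npy',allow_pickle=True).item()
A=lambda p:(120+(np.array(p,float)[:,0]+.5)/2-.5,80+(np.array(p,float)[:,1]+.5)/2-.5)
for pts,r in(([(259,232),(387,109),(515,232)],.055),([(236,225),(388,79),(539,225)],.066),([(280,232),(387,131),(493,232)],.045)):
    w=fish(np.c_[A(pts)],m,.01)[:,:2]
    f=least_squares(lambda c:np.linalg.norm(w-c[:2],axis=1)-c[2],[.49,-.32,r]).x; g=least_squares(lambda c:np.linalg.norm(w-c[:2],axis=1)-r,[.49,-.32]).x
    print(f.round(4),g.round(4))
```

```text
[ 0.4919 -0.3239  0.0549] [ 0.4919 -0.3239]
[ 0.4901 -0.3232  0.0652] [ 0.491  -0.3235]
[ 0.4914 -0.324   0.0455] [ 0.4909 -0.3238]
```

```bash
python3 -m pendant '[{"linear":[0,0,10],"angular":[0,0,0],"claw":55},{"linear":[0,-1,35],"angular":[0,0,0],"claw":55},{"linear":[0,-1,60],"angular":[0,0,0],"claw":55},{"linear":[0,-1,80],"angular":[0,0,0],"claw":55},{"linear":[0,-1,90],"angular":[0,0,0],"claw":55},{"linear":[0,-1,95],"angular":[0,0,0],"claw":55},{"linear":[0,-1,100],"angular":[0,0,0],"claw":55},{"linear":[0,-1,103],"angular":[0,0,0],"claw":55},{"linear":[0,-1,103],"angular":[0,0,0],"claw":55},{"linear":[0,-1,103],"angular":[0,0,0],"claw":55}]'
python3 - <<'E'
from h import *
sh(.4915,-.3238,.0075)
E
```

```text
time_s: 19.78
position: [0.4917, -0.325, 0.014]
tool_rot: [-3.141, 0.001, 2.871]
force: [-0.1, -0.1, 0.6]
finger_gap: 0.0586
grip_force: 32.3
pos [ 0.4917 -0.325   0.014 ] rot [-3.141e+00  1.000e-03  2.871e+00] t 19.7833 j7 2.1 SHIFT [0.5 1.1 6.5] ANG [-0.   0.1 -0. ]
```

```bash
python3 -m pendant '[{"linear":[0.5,1,3],"angular":[0,0,0],"claw":55},{"linear":[0.5,1,5],"angular":[0,0,0],"claw":55},{"linear":[0.5,1,6],"angular":[0,0,0],"claw":55},{"linear":[0.5,1,6.5],"angular":[0,0,0],"claw":55},{"linear":[0.5,1,6.5],"angular":[0,0,0],"claw":55},{"linear":[0.5,1,6.5],"angular":[0,0,0],"claw":55}]' && python3 -m pendant '[{"linear":[0,0,0],"angular":[0,0,0],"claw":59},{"linear":[0,0,0],"angular":[0,0,0],"claw":62},{"linear":[0,0,0],"angular":[0,0,0],"claw":66},{"linear":[0,0,0],"angular":[0,0,0],"claw":70},{"linear":[0,0,0],"angular":[0,0,0],"claw":74},{"linear":[0,0,0],"angular":[0,0,0],"claw":74},{"linear":[0,0,0],"angular":[0,0,0],"claw":74},{"linear":[0,0,-10],"angular":[0,0,0],"claw":74},{"linear":[0,0,-40],"angular":[0,0,0],"claw":80},{"linear":[0,0,-75],"angular":[0,0,0],"claw":85},{"linear":[0,0,-110],"angular":[0,0,0],"claw":85},{"linear":[0,0,-110],"angular":[0,0,0],"claw":85},{"linear":[0,0,-110],"angular":[0,0,0],"claw":85},{"linear":[0,0,-110],"angular":[0,0,0],"claw":85}]'
python3 - <<'E'
from h import *
im,m=snap('wrist','w7'); sh(.4445,-.121,.12)
P=plates(im,m)
print([(o[0],o[2],fish(o[2],m,.026)[0].round(4)) for o in P['brown'] if 150<o[2][1]<250 and o[1]>900])
for k in('red','red2'):print(k,[(o[0],o[2],fish(o[2],m,.016)[0].round(4)) for o in P[k]])
E
```

```text
time_s: 20.28
position: [0.491, -0.3235, 0.0069]
tool_rot: [3.141, 0.0, 2.871]
force: [0.3, -0.6, 0.4]
finger_gap: 0.058
grip_force: 32.3
time_s: 21.45
position: [0.4907, -0.3232, 0.117]
tool_rot: [3.141, 0.0, 2.871]
force: [0.7, -0.1, -0.3]
finger_gap: 0.0852
grip_force: 0.0
pos [ 0.4902 -0.3228  0.1161] rot [ 3.141e+00 -2.000e-03  2.871e+00] t 21.5 j7 2.03 SHIFT [ 98.  182.3  -3.6] ANG [ 0.  -0.1 -0. ]
[([284, 175, 65, 63], array([315. , 206.4]), array([ 0.4913, -0.3247,  0.026 ]))]
red [([494, 70, 43, 57], array([514.8,  96.7]), array([ 0.4429, -0.1258,  0.016 ]))]
red2 [([494, 70, 44, 57], array([517.5,  97.5]), array([ 0.4441, -0.1227,  0.016 ]))]
```

```bash
python3 -m pendant '[{"linear":[9,17,0],"angular":[0,0,0],"claw":85},{"linear":[27,50,0],"angular":[0,0,0],"claw":85},{"linear":[45,84,0],"angular":[0,0,0],"claw":85},{"linear":[63,117,0],"angular":[0,0,0],"claw":85},{"linear":[81,150,0],"angular":[0,0,0],"claw":85},{"linear":[95,176,0],"angular":[0,0,0],"claw":85},{"linear":[98,182,15],"angular":[0,0,0],"claw":85},{"linear":[98,182,45],"angular":[0,0,0],"claw":85},{"linear":[98,182,75],"angular":[0,0,0],"claw":85},{"linear":[98,182,95],"angular":[0,0,0],"claw":85},{"linear":[98,182,103],"angular":[0,0,0],"claw":85},{"linear":[98,182,103],"angular":[0,0,0],"claw":85},{"linear":[98,182,103],"angular":[0,0,0],"claw":85},{"linear":[98,182,103],"angular":[0,0,0],"claw":85}]'
python3 - <<'E'
from h import *
sh(.4443,-.1212,-.002)
E
```

```text
time_s: 22.67
position: [0.446, -0.1223, 0.0146]
tool_rot: [3.141, 0.002, 2.87]
force: [-0.5, -0.1, 0.7]
finger_gap: 0.0849
grip_force: 0.0
pos [ 0.446  -0.1223  0.0146] rot [3.141e+00 2.000e-03 2.870e+00] t 22.6667 j7 1.73 SHIFT [ 1.9  0.6 16.6] ANG [0.  0.1 0. ]
```

```bash
python3 -m pendant '[{"linear":[1.5,0.5,7],"angular":[0,0,0],"claw":85},{"linear":[1.5,0.5,12],"angular":[0,0,0],"claw":85},{"linear":[1.5,0.5,16],"angular":[0,0,0],"claw":85},{"linear":[1.5,0.5,16],"angular":[0,0,0],"claw":85},{"linear":[1.5,0.5,16],"angular":[0,0,0],"claw":75},{"linear":[1.5,0.5,16],"angular":[0,0,0],"claw":66},{"linear":[1.5,0.5,16],"angular":[0,0,0],"claw":62},{"linear":[1.5,0.5,16],"angular":[0,0,0],"claw":55},{"linear":[1.5,0.5,16],"angular":[0,0,0],"claw":55},{"linear":[1.5,0.5,16],"angular":[0,0,0],"claw":55},{"linear":[1.5,0.5,16],"angular":[0,0,0],"claw":55},{"linear":[1.5,0.5,16],"angular":[0,0,0],"claw":55},{"linear":[1.5,0.5,16],"angular":[0,0,0],"claw":55},{"linear":[1.5,0.5,16],"angular":[0,0,0],"claw":55}]' 30 && python3 -m pendant '[{"linear":[0,0,-3],"angular":[0,0,0],"claw":55},{"linear":[0,0,-10],"angular":[0,0,0],"claw":55},{"linear":[0,0,-25],"angular":[0,0,0],"claw":55},{"linear":[0,0,-50],"angular":[0,0,0],"claw":55},{"linear":[0,0,-75],"angular":[0,0,0],"claw":55},{"linear":[0,0,-85],"angular":[0,0,0],"claw":55},{"linear":[0,0,-85],"angular":[0,0,0],"claw":55},{"linear":[0,0,-85],"angular":[0,0,0],"claw":55}]'
python3 - <<'E'
from h import *
sh(.491,-.3237,.08)
E
```

```text
time_s: 23.83
position: [0.444, -0.1212, -0.0018]
tool_rot: [3.141, 0.0, 2.871]
force: [-1.7, 0.6, 6.0]
finger_gap: 0.0581
grip_force: 31.4
time_s: 24.5
position: [0.4439, -0.1207, 0.0829]
tool_rot: [3.141, 0.001, 2.871]
force: [-0.7, 0.5, -0.8]
finger_gap: 0.0585
grip_force: 32.3
pos [ 0.4439 -0.1207  0.0829] rot [3.141e+00 1.000e-03 2.871e+00] t 24.5 j7 1.65 SHIFT [ -99.6 -183.     2.8] ANG [0. 0. 0.]
```

```bash
python3 -m pendant '[{"linear":[-7,-12,0],"angular":[0,0,0],"claw":55},{"linear":[-19,-35,0],"angular":[0,0,0],"claw":55},{"linear":[-36,-65,0],"angular":[0,0,0],"claw":55},{"linear":[-52,-95,0],"angular":[0,0,0],"claw":55},{"linear":[-68,-125,0],"angular":[0,0,0],"claw":55},{"linear":[-82,-150,0],"angular":[0,0,0],"claw":55},{"linear":[-93,-171,0],"angular":[0,0,0],"claw":55},{"linear":[-98,-181,8],"angular":[0,0,0],"claw":55},{"linear":[-99.5,-183,20],"angular":[0,0,0],"claw":55},{"linear":[-99.5,-183,32],"angular":[0,0,0],"claw":55},{"linear":[-99.5,-183,42],"angular":[0,0,0],"claw":55},{"linear":[-99.5,-183,42],"angular":[0,0,0],"claw":55},{"linear":[-99.5,-183,42],"angular":[0,0,0],"claw":55},{"linear":[-99.5,-183,42],"angular":[0,0,0],"claw":55}]'
python3 - <<'E'
from h import *
sh(.491,-.3237,.025)
E
```

```text
time_s: 25.67
position: [0.491, -0.3229, 0.0407]
tool_rot: [3.141, -0.0, 2.872]
force: [-0.4, -0.1, 0.8]
finger_gap: 0.0584
grip_force: 32.3
pos [ 0.491  -0.3229  0.0407] rot [ 3.141 -0.     2.872] t 25.6667 j7 2.08 SHIFT [-0.2 -0.8 15.7] ANG [ 0. -0. -0.]
```

```bash
python3 -m pendant '[{"linear":[0,-0.5,5],"angular":[0,0,0],"claw":55},{"linear":[0,-0.5,9],"angular":[0,0,0],"claw":55},{"linear":[0,-0.5,12],"angular":[0,0,0],"claw":55},{"linear":[0,-0.5,14],"angular":[0,0,0],"claw":55},{"linear":[0,-0.5,15.5],"angular":[0,0,0],"claw":55},{"linear":[0,-0.5,16],"angular":[0,0,0],"claw":55},{"linear":[0,-0.5,16],"angular":[0,0,0],"claw":55},{"linear":[0,-0.5,16],"angular":[0,0,0],"claw":55}]'
python3 - <<'E'
from h import *
sh(.491,-.3237,.0245)
E
```

```text
time_s: 26.33
position: [0.4907, -0.3246, 0.0248]
tool_rot: [3.142, 0.0, 2.871]
force: [1.0, 0.0, -0.4]
finger_gap: 0.0583
grip_force: 32.3
pos [ 0.4907 -0.3246  0.0248] rot [3.142 0.    2.871] t 26.3333 j7 2.1 SHIFT [-0.1  0.9  0.3] ANG [0. 0. 0.]
```

```bash
python3 -m pendant '[{"linear":[0,0.5,0.5],"angular":[0,0,0],"claw":55},{"linear":[0,0.5,0.5],"angular":[0,0,0],"claw":59},{"linear":[0,0.5,0.5],"angular":[0,0,0],"claw":62},{"linear":[0,0.5,0.5],"angular":[0,0,0],"claw":66},{"linear":[0,0.5,0.5],"angular":[0,0,0],"claw":70},{"linear":[0,0.5,0.5],"angular":[0,0,0],"claw":74},{"linear":[0,0.5,0.5],"angular":[0,0,0],"claw":74},{"linear":[0,0.5,0.5],"angular":[0,0,0],"claw":74},{"linear":[0,0,-10],"angular":[0,0,0],"claw":74},{"linear":[0,0,-40],"angular":[0,0,0],"claw":80},{"linear":[0,0,-75],"angular":[0,0,0],"claw":85},{"linear":[0,0,-110],"angular":[0,0,0],"claw":80},{"linear":[0,0,-110],"angular":[0,0,0],"claw":70},{"linear":[0,0,-110],"angular":[0,0,0],"claw":60},{"linear":[0,0,-110],"angular":[0,0,0],"claw":60}]'
python3 - <<'E'
from h import *
im,m=snap('wrist','w8'); sh(.669,.011,.18)
P=plates(im,m)
for k in('red','red2'):print(k,[(o[0],o[2],fish(o[2],m,.042)[0].round(4)) for o in P[k]])
cv2.imwrite('pics/w8.png',cv2.resize(im[80:300,180:450,::-1],None,fx=2,fy=2))
E
```

```text
time_s: 27.58
position: [0.4904, -0.3242, 0.135]
tool_rot: [3.141, 0.0, 2.871]
force: [0.2, 0.2, -1.7]
finger_gap: 0.0597
grip_force: 0.0
pos [ 0.49   -0.3238  0.1341] rot [ 3.141e+00 -2.000e-03  2.871e+00] t 27.6333 j7 2.03 SHIFT [-83.  370.5 -45.8] ANG [ 0.  -0.1 -0. ]
red [([285, 175, 64, 46], array([316.9, 198.3]), array([ 0.4855, -0.3225,  0.042 ]))]
red2 []
```

View pics/w8.png

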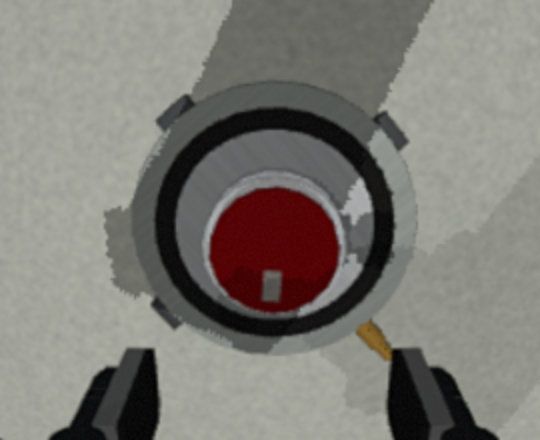

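Red is level and concentric on brown at crop (275,249). Now the dome.

```bash
python3 -m pendant '[{"linear":[-4,17,-20],"angular":[0,0,0],"claw":60},{"linear":[-12,50,-40],"angular":[0,0,0],"claw":60},{"linear":[-19,84,-50],"angular":[0,0,0],"claw":60},{"linear":[-27,117,-60],"angular":[0,0,0],"claw":60},{"linear":[-34,150,-60],"angular":[0,0,0],"claw":60},{"linear":[-41,184,-60],"angular":[0,0,0],"claw":60},{"linear":[-49,217,-60],"angular":[0,0,0],"claw":60},{"linear":[-56,250,-60],"angular":[0,0,0],"claw":60},{"linear":[-64,284,-60],"angular":[0,0,0],"claw":60},{"linear":[-72,320,-60],"angular":[0,0,0],"claw":60},{"linear":[-79,350,-50],"angular":[0,0,0],"claw":60},{"linear":[-83,370,-40],"angular":[0,0,0],"claw":60},{"linear":[-83,370,-40],"angular":[0,0,0],"claw":60},{"linear":[-83,370,-40],"angular":[0,0,0],"claw":60},{"linear":[-83,370,-40],"angular":[0,0,0],"claw":60}]'
python3 - <<'E'
from h import *
im,m=snap('wrist','w9'); sh(.669,.011,.06); np.save('m9.npy',m,allow_pickle=True)
mk=(im.max(2)<45).astype(np.uint8)
n,l,s,c=cv2.connectedComponentsWithStats(mk)
for i in range(1,n):
    if 60<s[i,4]<6000: print(s[i],c[i].round(1),fish(c[i],m,.09)[0].round(4))
cv2.imwrite('pics/w9.png',cv2.resize(im[80:380,120:520,::-1],None,fx=2,fy=2))
E
```

```text
time_s: 28.88
position: [0.6684, 0.0077, 0.1736]
tool_rot: [-3.139, -0.002, 2.869]
force: [-0.9, -1.1, 0.1]
finger_gap: 0.0601
grip_force: 0.0
pos [0.6687 0.0071 0.1743] rot [-3.140e+00 -1.000e-03  2.868e+00] t 28.9333 j7 1.39 SHIFT [  0.7   4.1 114.3] ANG [-0.1 -0.   0. ]
[ 23  90  45  79 634] [ 50.8 127.2] [ 0.5202 -0.218   0.09  ]
[424 184  34  43 101] [433.4 201. ] [0.6878 0.1006 0.09  ]
[305 187  31  37 915] [320.  205.4] [0.6665 0.0107 0.09  ]
[447 207  19  34 227] [455. 220.] [0.7103 0.1178 0.09  ]
[ 15 225  28  59 140] [ 34.3 254.3] [ 0.6351 -0.3389  0.09  ]
[588 240   9  13  80] [592.1 246.1] [0.8011 0.3029 0.09  ]
[476 254  14  15  67] [481.7 261. ] [0.7607 0.1422 0.09  ]
```

```bash
python3 -m pendant '[{"linear":[0,1,15],"angular":[0,0,0],"claw":55},{"linear":[0,2,40],"angular":[0,0,0],"claw":50},{"linear":[0,2,65],"angular":[0,0,0],"claw":50},{"linear":[0,2,85],"angular":[0,0,0],"claw":50},{"linear":[0,2,97],"angular":[0,0,0],"claw":50},{"linear":[0,2,104],"angular":[0,0,0],"claw":50},{"linear":[0,2,104],"angular":[0,0,0],"claw":50},{"linear":[0,2,104],"angular":[0,0,0],"claw":50}]'
python3 - <<'E'
from h import *
sh(.6687,.0109,.061)
m=np.load('m9.npy',allow_pickle=True).item(); print(fish((320,209),m,.09))
E
```

```text
time_s: 29.6
position: [0.6706, 0.011, 0.0717]
tool_rot: [3.141, 0.001, 2.87]
force: [0.0, 0.0, 0.2]
finger_gap: 0.05
grip_force: 0.0
pos [0.6706 0.011  0.0717] rot [3.141e+00 1.000e-03 2.870e+00] t 29.6 j7 1.43 SHIFT [ 1.9 -0.6 10.7] ANG [0.  0.1 0. ]
[[0.66937007 0.00994303 0.09      ]]
```

```bash
python3 -m pendant '[{"linear":[1.5,0,6],"angular":[0,0,0],"claw":50},{"linear":[1.5,0,10],"angular":[0,0,0],"claw":50},{"linear":[1.5,0,10],"angular":[0,0,0],"claw":50},{"linear":[1.5,0,10],"angular":[0,0,0],"claw":42},{"linear":[1.5,0,10],"angular":[0,0,0],"claw":34},{"linear":[1.5,0,10],"angular":[0,0,0],"claw":29},{"linear":[1.5,0,10],"angular":[0,0,0],"claw":20},{"linear":[1.5,0,10],"angular":[0,0,0],"claw":20},{"linear":[1.5,0,10],"angular":[0,0,0],"claw":20},{"linear":[1.5,0,10],"angular":[0,0,0],"claw":20},{"linear":[1.5,0,10],"angular":[0,0,0],"claw":20},{"linear":[1.5,0,10],"angular":[0,0,0],"claw":20},{"linear":[1.5,0,10],"angular":[0,0,0],"claw":20},{"linear":[1.5,0,10],"angular":[0,0,0],"claw":20}]' 50
python3 - <<'E'
from h import *
sh(.6687,.011,.2)
E
```

```text
time_s: 30.77
position: [0.669, 0.012, 0.0613]
tool_rot: [3.141, 0.001, 2.871]
force: [-0.3, -0.6, 4.9]
finger_gap: 0.0242
grip_force: 49.5
pos [0.669  0.012  0.0613] rot [3.141e+00 1.000e-03 2.871e+00] t 30.7667 j7 1.43 SHIFT [-1.000e-01 -1.000e+00 -1.387e+02] ANG [0.  0.1 0. ]
```

```bash
python3 -m pendant '[{"linear":[0,0,-3],"angular":[0,0,0],"claw":20},{"linear":[0,0,-8],"angular":[0,0,0],"claw":20},{"linear":[0,0,-20],"angular":[0,0,0],"claw":20},{"linear":[0,0,-38],"angular":[0,0,0],"claw":20},{"linear":[0,0,-58],"angular":[0,0,0],"claw":20},{"linear":[0,0,-76],"angular":[0,0,0],"claw":20},{"linear":[0,0,-90],"angular":[0,0,0],"claw":20},{"linear":[0,0,-97],"angular":[0,0,0],"claw":20},{"linear":[0,0,-100],"angular":[0,0,0],"claw":20},{"linear":[0,0,-100],"angular":[0,0,0],"claw":20},{"linear":[0,0,-100],"angular":[0,0,0],"claw":20}]'
python3 - <<'E'
from h import *
sh(.4915,-.3238,.161)
E
```

```text
time_s: 31.68
position: [0.6679, 0.0123, 0.1599]
tool_rot: [-3.141, -0.002, 2.871]
force: [0.4, -0.4, -2.1]
finger_gap: 0.0245
grip_force: 49.2
pos [0.6679 0.0123 0.1599] rot [-3.141e+00 -2.000e-03  2.871e+00] t 31.6833 j7 1.39 SHIFT [  80.2 -371.1   -0.8] ANG [-0.  -0.1  0. ]
```

```bash
python3 -m pendant '[{"linear":[1,-5,0],"angular":[0,0,0],"claw":20},{"linear":[3,-14,0],"angular":[0,0,0],"claw":20},{"linear":[6,-28,0],"angular":[0,0,0],"claw":20},{"linear":[11,-49,0],"angular":[0,0,0],"claw":20},{"linear":[16,-74,0],"angular":[0,0,0],"claw":20},{"linear":[22,-100,0],"angular":[0,0,0],"claw":20},{"linear":[28,-130,0],"angular":[0,0,0],"claw":20},{"linear":[35,-160,0],"angular":[0,0,0],"claw":20},{"linear":[41,-190,0],"angular":[0,0,0],"claw":20},{"linear":[47,-220,0],"angular":[0,0,0],"claw":20},{"linear":[54,-250,0],"angular":[0,0,0],"claw":20},{"linear":[60,-278,0],"angular":[0,0,0],"claw":20},{"linear":[65,-303,0],"angular":[0,0,0],"claw":20},{"linear":[70,-325,0],"angular":[0,0,0],"claw":20},{"linear":[74,-344,0],"angular":[0,0,0],"claw":20},{"linear":[77,-358,0],"angular":[0,0,0],"claw":20},{"linear":[79,-367,0],"angular":[0,0,0],"claw":20},{"linear":[80,-371,0],"angular":[0,0,0],"claw":20},{"linear":[80,-371,0],"angular":[0,0,0],"claw":20},{"linear":[80,-371,0],"angular":[0,0,0],"claw":20}]'
python3 - <<'E'
from h import *
sh(.4913,-.3238,.0725)
E
```

```text
time_s: 33.35
position: [0.4925, -0.3233, 0.1606]
tool_rot: [3.141, -0.0, 2.871]
force: [-0.2, 0.6, -1.4]
finger_gap: 0.0244
grip_force: 49.2
pos [ 0.4925 -0.3233  0.1606] rot [ 3.141 -0.     2.871] t 33.35 j7 2.0 SHIFT [ 1.  -0.9 88.1] ANG [ 0.1 -0.  -0. ]
```

```bash
python3 -m pendant '[{"linear":[1,-0.5,6],"angular":[0,0,0],"claw":20},{"linear":[1,-0.5,16],"angular":[0,0,0],"claw":20},{"linear":[1,-0.5,30],"angular":[0,0,0],"claw":20},{"linear":[1,-0.5,45],"angular":[0,0,0],"claw":20},{"linear":[1,-0.5,58],"angular":[0,0,0],"claw":20},{"linear":[1,-0.5,68],"angular":[0,0,0],"claw":20},{"linear":[1,-0.5,75],"angular":[0,0,0],"claw":20},{"linear":[1,-0.5,80],"angular":[0,0,0],"claw":20},{"linear":[1,-0.5,83],"angular":[0,0,0],"claw":20},{"linear":[1,-0.5,85],"angular":[0,0,0],"claw":20},{"linear":[1,-0.5,85],"angular":[0,0,0],"claw":20},{"linear":[1,-0.5,85],"angular":[0,0,0],"claw":20}]'
python3 - <<'E'
from h import *
sh(.4913,-.3238,.0715)
E
```

```text
time_s: 34.35
position: [0.4915, -0.3244, 0.0762]
tool_rot: [-3.141, 0.001, 2.871]
force: [0.7, -0.8, -2.1]
finger_gap: 0.0243
grip_force: 49.2
pos [ 0.4915 -0.3244  0.0762] rot [-3.141e+00  1.000e-03  2.871e+00] t 34.35 j7 2.06 SHIFT [0.4 0.5 4.7] ANG [-0.   0.1 -0. ]
```

```bash
python3 -m pendant '[{"linear":[0.5,0.5,2],"angular":[0,0,0],"claw":20},{"linear":[0.5,0.5,3.5],"angular":[0,0,0],"claw":20},{"linear":[0.5,0.5,4.5],"angular":[0,0,0],"claw":20},{"linear":[0.5,0.5,5],"angular":[0,0,0],"claw":20},{"linear":[0.5,0.5,5],"angular":[0,0,0],"claw":20},{"linear":[0.5,0.5,5],"angular":[0,0,0],"claw":20}]'
```

```text
time_s: 34.85
position: [0.491, -0.3235, 0.0712]
tool_rot: [3.141, 0.0, 2.871]
force: [-2.2, 1.2, 3.8]
finger_gap: 0.0247
grip_force: 49.7
```

The dome has touched the base, so I'm releasing it.

```bash
python3 -m pendant '[{"linear":[0,0,0],"angular":[0,0,0],"claw":25},{"linear":[0,0,0],"angular":[0,0,0],"claw":28},{"linear":[0,0,0],"angular":[0,0,0],"claw":34},{"linear":[0,0,0],"angular":[0,0,0],"claw":42},{"linear":[0,0,0],"angular":[0,0,0],"claw":50},{"linear":[0,0,0],"angular":[0,0,0],"claw":50},{"linear":[0,0,-8],"angular":[0,0,0],"claw":50},{"linear":[0,0,-30],"angular":[0,0,0],"claw":50},{"linear":[0,0,-65],"angular":[0,0,0],"claw":50},{"linear":[0,0,-100],"angular":[0,0,0],"claw":60},{"linear":[0,0,-110],"angular":[0,0,0],"claw":60},{"linear":[0,0,-110],"angular":[0,0,0],"claw":60},{"linear":[0,0,-110],"angular":[0,0,0],"claw":60}]'
python3 - <<'E'
from h import *
im,_=snap('wrist','w10'); a=cv2.resize(im[80:340,130:530],(400,260))
t,_=snap('scene','s10'); b=cv2.resize(t[160:260,150:510],(800,222))
t2,_=snap('top','t10'); c=cv2.resize(t2[140:280,160:360],(400,260)) 
cv2.imwrite('pics/fin.png',np.vstack([np.hstack([a,c]),b])[:,:,::-1])
E
```

```text
time_s: 35.93
position: [0.491, -0.3235, 0.1812]
tool_rot: [3.141, 0.001, 2.871]
force: [-0.2, 0.3, -1.7]
finger_gap: 0.0599
grip_force: 0.0
```

View pics/fin.png

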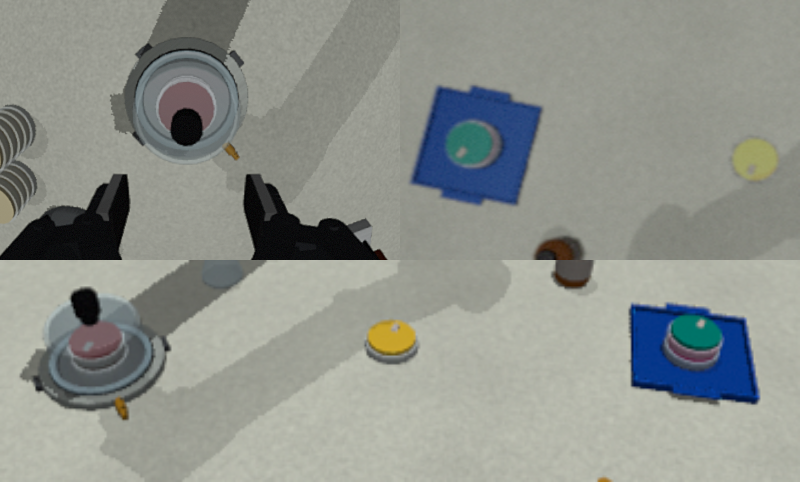

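The dome is seated concentric on the gasket over the red-on-brown stack. The tray stack is centred and level, and the yellow plate, bottle and flask haven't moved.

```bash
python3 -c "
from station import ctrl
print(ctrl.close_job())"
```

```text
the job is handed in; nothing more can be done
None
```

I handed the job in at about 36 s; the last camera pictures showed both stacks level and centred, the dome seated on the gasket over red-on-brown, and the yellow plate and amber bottle unmoved, but the flask was only partly in view and no verdict came back.

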